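# Press the snap tab and push the filter cover off the dust extractor

### The job

The filter of the small dust extractor on the bench is due for a look. With closed fingertips press its red snap tab down and, while it is still down, push the lime-green filter cover away from the tab along its rails, until the cover and its hooks are clear of the filter opening and it lies flat and loose on the extractor's top deck. Do not lift the cover or touch the paper filter beneath it, leave everything else where it is, and finish with the hand clear.

Things in the scene. Friction and masses are not known exactly. Their poses are not given: they have to be found in the camera images.
- extractor: dark grey box-shaped dust extractor, 390 (x) x 290 (y), fixed on the bench. Origin: centre of its underside, z up; its flat top deck is 200 above. x points from the red tab to the empty end of the deck: the cover is pushed along +x. Side trays (|y| 98 to 139) hold pencil and screwdriver; dividers and rims there are 6 to 10 high.
- opening (a point): centre of the filter opening in the deck, at deck height (extractor x -65, y 0). The opening is 96 (x) x 140 (y). A black guide rail at each side, 110 long (extractor x -127 to -17), |y| 82 to 98, 12 high, has a lip over the cover's edge.
- landing (a point): point on the bare flat deck where the cover's origin is when it is off its seat and its hooks clear of the opening (extractor x +85, y 0), 150 from its seat. The deck is flat over extractor x -17 to 187, |y| below 94; at x 187 a rim 10 high stops the cover.
- cover: loose lime-green filter cover, 0.11 to 0.23 kg, plate 124 (x) x 176 (y) x 14 thick, slides flat on the deck. Origin: centre of its flat underside; axes as the extractor's. Seated, its origin is at point opening (2 of play). On its tab-side edge (cover x -62) stands a push rib, 64 wide in y, 26 high from the underside, with a flat upright face.
- push_face (a point): point on the cover: middle of the push rib's flat face (cover x -62, y 0), 14 above the cover's underside. The fingertips push here towards +x of the extractor.
- hook_end (a point): point on the cover: tab-side end of its hooks, on the centre line (cover x -93, y 0, 12 above the deck). Two L-shaped hooks reach from the plate to here at |y| 26 to 49, 9 to 15 above the deck, beside the red pad, and catch behind the tab's teeth: the cover cannot slide until the tab is down. Between them 52 is free for the fingertips, open above and behind.
- tab_top (a point): centre of the top of the red snap tab's press pad, 46 x 46; moves with the tab. At rest at extractor x -155, y 0, z 216: 16 above the deck. The pad ends 5 short of the cover's push face.
- tab (a joint): how far the red snap tab is pressed straight down, in m: 0 at rest, 0.012 at its stop (pad 4 above the deck). Springs back when let go; 2 N starts it, 5.6 N holds it at the stop. From 0.007 (pad 9 above the deck) the cover is free. Once the cover has moved 5 mm its hooks lie over the teeth and keep the tab down; after 15 mm the tab springs up behind them.
- filter: cream pleated paper panel filter, 92 x 136, lying in the filter opening; its top is 16 below the deck. Not to be touched. Origin: centre of its underside, 160 above the bench.
- pencil: blue flat carpenter's pencil, 174 x 14 x 8, in the extractor's left (+y) side tray; stays put. Origin: its underside, near the middle.
- screwdriver: orange screwdriver, 200 long, handle 26 thick, in the extractor's right (-y) side tray; stays put. Origin: under its middle.
- spare_filter: new filter, black edge, cream pleats, 96 x 140 x 24, lying on the bench; stays put. Origin: centre of its underside.
- glue: pale yellow glue bottle with orange cap, 62 across, 170 tall, on the bench; stays put. Origin: centre of its underside.
- tape_measure: yellow and black tape measure, 82 x 43 x 63, on the bench; stays put. Origin: centre of its underside.
- sanding_block: cork sanding block, 115 x 64 x 34, on the bench; stays put. Origin: centre of its underside.
- screw_jar: glass jar with red lid, 72 across, 85 tall, on the bench; stays put. Origin: centre of its underside.
Not all that is in view belongs to the job. What is meant by the cover is not purple, and is the smaller of those in its own colour.

How it is judged:
By the outcome, as a careful person would: the job done as asked, in the order asked, and still so for the second after the job is handed in, with the robot touching nothing.
It also fails if it takes over 38 s, if anything falls off the work surface, if the arm or the gripper's body presses on something with over 40 N, if the wrist force passes 120 N, or if a joint passes its speed limit or range.

### The arm

A 7-joint arm with a two-finger parallel gripper is mounted at the origin on the work surface. World frame = base frame: x ahead of the robot, y to its left, z up, the work surface at z = 0. Lengths are in mm, angles in rad, forces in N, time in s.
With the tool pointing down it reaches from about 425 to 875 mm from the base axis. Payload 8.4 kg.
Tool frame: the origin (TCP) lies midway between the tips of the shut fingers; the grasp point (between the pads) lies 19 mm behind it; z points along the fingers, y is the direction in which the jaws open and shut (so a half turn about z gives the same grasp; the last joint's range is limited). The gripper opens to 87 mm and grips with 3 to 60 N. Pads are 19 mm wide; open, the fingers measure 117 mm over their backs; the gripper's body (75 mm by 190 mm) begins 51 mm behind the grasp point.
Start: joints at [1.094, 0.333, 0.04, 1.465, -0.013, 1.343, -0.059], TCP at [239.746, -604.14, 222.546] pointing down, gripper open.
Joint ranges: [-2.58, 2.58], [-0.38, 2.09], [-1.3, 1.39], [0.25, 2.4], [-1.5, 4.64], [0.08, 2.09], [-2.65, 2.65]. Speed limits (rad/s): [2.22, 2.22, 2.79, 2.79, 3.14, 3.14, 3.14].

### API

Orientations are given as a rotation vector (axis times angle).
In Python, from bench import manip gives the robot as it stands. The module is installed in compiled form; this text tells all that it offers.
- The arm moves only by the tool arm_command, never from a script. Its argument "increments" is a list of rows, each a list of 7 numbers: the shift along the tool's x, y, z as a fraction of full scale, then the turn, a rotation vector about the tool's x, y, z as a fraction of full scale, then the closure, from -1 (fully open) to 1 (shut), so that 0 is half open. A call has 1 to 10 rows; each row shifts and turns the commanded pose from where the row before left it, along the tool's axes as they then stand; what a row does not reach is not made up. Full scale, the value 1, is 5 cm for a shift and 0.5 rad for a turn. A row lasts 1/12 s, in which the tool goes at most 41.7 mm and 7.16 degrees, less where a joint would pass 70% of its speed; a pose out of reach is approached as far as the arm can. A call with a number of a shift or a turn outside -1 to 1 is refused whole. A call with a gripper value outside its range is refused whole. The fingers move at their own pace and stop on an object; "newtons" is the grip in N (left out, the last holds). Time passes only in rows, so rows that do not move let the fingers close. It gives the time, the measured TCP pose, the force and the opening at its end, in the units of the state.
- manip.state(): the state, without advancing time (a new reading comes with each control period).
- manip.snapshot(name): name is "scene" or "top" or "wrist"; returns a dict with "image" (420x560x3 uint8, red, green, blue), "fx", "fy", "cx", "cy" (pixels), "T" (4x4, takes a point from camera to world coordinates). Camera axes: x right, y up, looking along -z (the intrinsics and any distortion apply to the point x, -y, -z); pixel columns grow to the right and rows downward; lengths in mm; the calibration is good to about 2 mm. A picture is of the moment at which its call begins. There is no depth.
- manip.job_done(): hands the job in, once; it reports no verdict.
The state is a dict: "time_s": time; "qpos": joint angles; "joint_velocities": joint speeds; "effort": joint torques, N m; "eef_pos": TCP position; "ee_rot": TCP orientation; "contact_force": force on the tool from outside, world axes, zero at the start; "moment": the same for the moment, N m; "grip_width": finger opening in mm.
Only numpy, scipy, OpenCV 4.12 (cv2) and the standard library are available. Lean on these libraries where they do the work, as an engineer would, in place of code of your own. Each camera call takes 0.05 s, during which the arm holds its last target.

## Working session

There is one attempt and no reset: what is moved stays moved. The work goes in short steps, Python scripts to look and compute and a tool call to move; the robot and the scene stay as the last step left them, time stands still between calls to the robot, and variables do not carry over. Pictures are saved under pics/ and viewed, and the job is handed in when it is done.

Besides the shell and the picture viewer there is one more tool, called after ">>>" as name([rows], argument=value, ...), one row to a line, values as JSON. arm_command: Moves the arm, as the interface text tells. Shift numbers are shares of 5 cm and turn numbers shares of 0.5 rad, none past 1 either way. Its arguments: {"type":"object","properties":{"increments":{"type":"array"},"newtons":{"type":"number"}},"required":["increments"]}

```bash
mkdir -p pics && cat > h.py <<'E'
import numpy as np, cv2
from bench import manip
from scipy.spatial.transform import Rotation as R
def snap(name,fn):
    s=manip.snapshot(name)
    cv2.imwrite('pics/'+fn+'.png',cv2.cvtColor(s['image'],cv2.COLOR_RGB2BGR))
    np.savez('pics/'+fn+'.npz',**{k:np.array(v) for k,v in s.items()})
    return s
def load(fn):
    return dict(np.load('pics/'+fn+'.npz',allow_pickle=True))
def pix2plane(s,u,v,z):
    x=(u-s['cx'])/s['fx']; y=(v-s['cy'])/s['fy']
    d=s['T'][:3,:3]@np.array([x,-y,-1.0]); o=s['T'][:3,3]
    t=(z-o[2])/d[2]; return o+t*d
def proj(s,p):
    T=np.linalg.inv(s['T']); c=T[:3,:3]@np.array(p)+T[:3,3]
    return s['cx']+s['fx']*c[0]/-c[2], s['cy']+s['fy']*(-c[1])/-c[2]
E
python3 - <<'E'
from h import *
for n in ['scene','top','wrist']:
    s=snap(n,n+'0'); print(n,[k for k in s], s['fx'],s['fy'],s['cx'],s['cy']); print(np.round(s['T'],3))
    print({k:v for k,v in s.items() if k not in('image','T')})
print(manip.state())
E
```

```text
scene ['image', 'fx', 'fy', 'cx', 'cy', 'T'] 399.8272525794678 399.8272525794678 279.8408651219744 208.0132467819527
[[ 9.500000e-02 -6.580000e-01  7.470000e-01  1.350281e+03]
 [ 9.950000e-01  7.300000e-02 -6.300000e-02 -6.232300e+01]
 [-1.300000e-02  7.500000e-01  6.620000e-01  9.097960e+02]
 [ 0.000000e+00  0.000000e+00  0.000000e+00  1.000000e+00]]
{'fx': 399.8272525794678, 'fy': 399.8272525794678, 'cx': 279.8408651219744, 'cy': 208.0132467819527}
top ['image', 'fx', 'fy', 'cx', 'cy', 'T'] 405.69022557293897 405.69022557293897 274.2956069712242 207.90057963103092
[[ 2.700000e-02  9.950000e-01 -1.010000e-01  3.383270e+02]
 [-1.000000e+00  2.900000e-02  1.300000e-02  3.355000e+01]
 [ 1.600000e-02  1.000000e-01  9.950000e-01  1.558477e+03]
 [ 0.000000e+00  0.000000e+00  0.000000e+00  1.000000e+00]]
{'fx': 405.69022557293897, 'fy': 405.69022557293897, 'cx': 274.2956069712242, 'cy': 207.90057963103092}
wrist ['image', 'fx', 'fy', 'cx', 'cy', 'T'] 368.09360517138674 368.09360517138674 278.94649131131905 211.78609407740862
[[ 3.70000e-01  8.95000e-01  2.51000e-01  3.07192e+02]
 [-9.29000
[... 255 characters left out ...]
0862}
{'time_s': 0.15, 'qpos': array([ 1.09379887,  0.33373404,  0.0398479 ,  1.46607129, -0.01343397,
        1.34329285, -0.05851218]), 'joint_velocities': array([ 0.00106646, -0.00171892,  0.00079699, -0.00269327,  0.00052696,
       -0.00072771,  0.00033118]), 'effort': array([ 2.11103034e-03, -6.56844521e+01,  1.33673016e+00, -4.04111946e+01,
       -5.97132859e-02,  4.17482061e-02,  6.57018495e-05]), 'eef_pos': array([ 239.63878625, -603.81774179,  221.87108801]), 'ee_rot': array([-3.08452272e+00, -5.89677141e-01,  4.25053059e-04]), 'contact_force': array([ 0.08559982, -0.36604384,  0.27146658]), 'moment': array([-0.05077809, -0.00662153,  0.01411569]), 'grip_width': 87.09005648455957}
```

View pics/scene0.png

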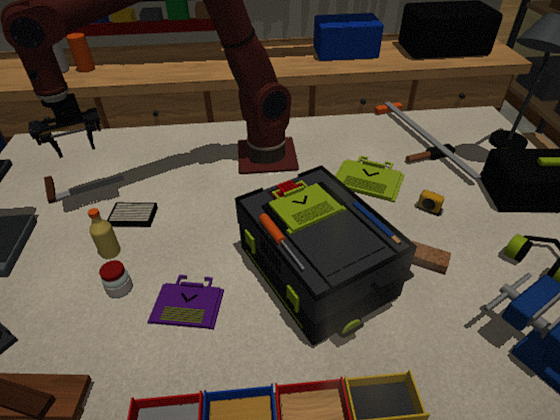

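View pics/top0.png

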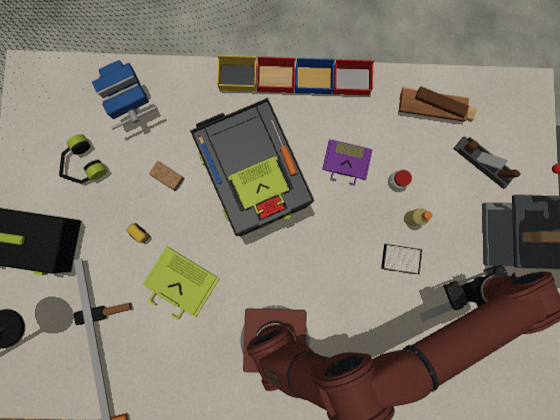

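View pics/wrist0.png

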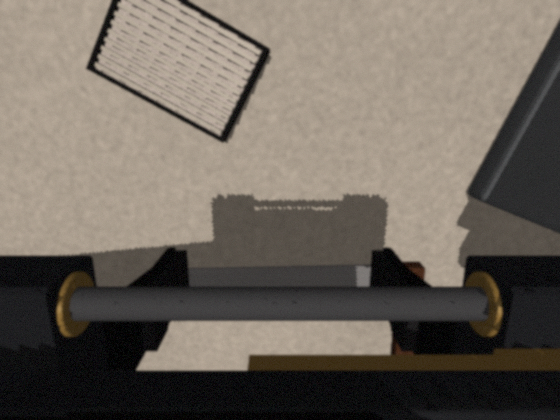

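Scene picture: the extractor has a lime cover seated by a red tab at (305,208), tab at (288,187). Another, larger lime cover lies on the bench at (370,178), and a purple one at (187,303). In the top picture these are at (262,183), (182,280) and (348,160), with the red tab at (270,207). I'll check the choice in a close crop and measure from it.

```bash
python3 - <<'E'
from h import *
s=load('top0'); im=cv2.cvtColor(s['image'],cv2.COLOR_RGB2BGR)
c=im[92:242,180:325]; cv2.imwrite('pics/topcrop.png',cv2.resize(c,None,fx=4,fy=4,interpolation=cv2.INTER_CUBIC)*1)
s=load('scene0'); im=cv2.cvtColor(s['image'],cv2.COLOR_RGB2BGR)
c=im[155:350,230:420]; cv2.imwrite('pics/scenecrop.png',cv2.convertScaleAbs(cv2.resize(c,None,fx=3,fy=3,interpolation=cv2.INTER_CUBIC),alpha=1.5))
E
```

```text
(no output)
```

View pics/topcrop.png

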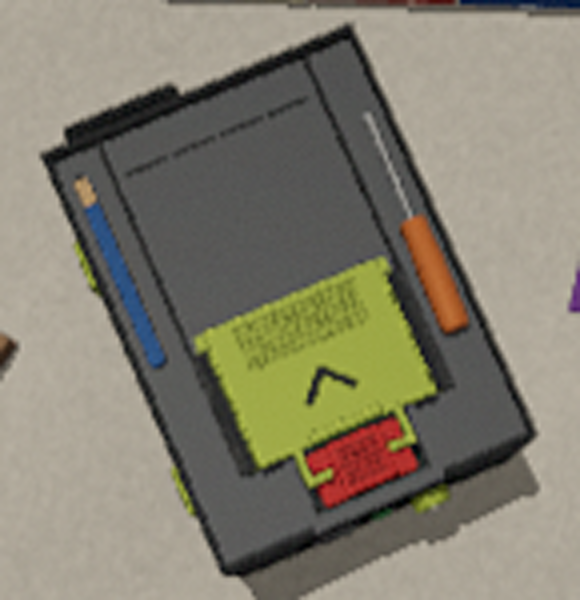

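View pics/scenecrop.png

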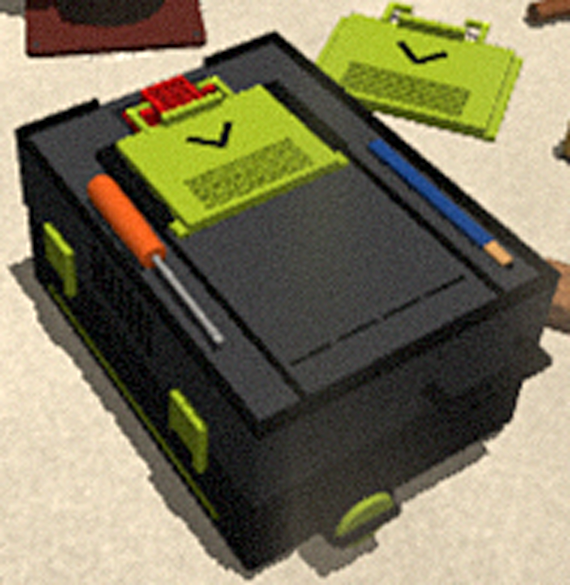

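```bash
cat > fit.py <<'E'
from h import *
from scipy.optimize import least_squares
t=load('top0'); s=load('scene0')
def tc(u,v): return (180+(u+.5)/4-.5, 92+(v+.5)/4-.5)
def sc(u,v): return (230+(u+.5)/3-.5,155+(v+.5)/3-.5)
top=[((195,145,205),tc(42,155)),((195,-145,205),tc(350,25)),((-195,-145,205),tc(535,435)),((-195,145,205),tc(228,572)),
 ((-178,23,216),tc(325,507)),((-178,-23,216),tc(418,465)),((-132,23,216),tc(308,455)),((-132,-23,216),tc(400,418)),
 ((-3,88,214),tc(197,340)),((-3,-88,214),tc(388,260))]
scene=[((195,145,205),sc(558,265)),((195,-145,205),sc(262,425)),((-195,-145,205),sc(18,128)),((-195,145,205),sc(275,35)),
 ((-3,88,214),sc(345,157)),((-3,-88,214),sc(180,232))]
def res(p,data,cam):
    c,sn=np.cos(p[2]),np.sin(p[2]); r=[]
    for (x,y,z),(u,v) in data:
        q=proj(cam,(p[0]+c*x-sn*y,p[1]+sn*x+c*y,z)); r+= [q[0]-u,q[1]-v]
    return np.array(r)
for nm,f in [('top',lambda p:res(p,top,t)),('scene',lambda p:res(p,scene,s)),('both',lambda p:np.r_[res(p,top,t),res(p,scene,s)])]:
    o=least_squares(f,[560,60,0.3],x_scale=[100,100,1],loss='soft_l1')
    print(nm,np.round(o.x,4),'rms px',np.sqrt(np.mean(f(o.x)**2))); print(np.round(f(o.x).reshape(-1,2),1).tolist())
E
python3 fit.py
```

```text
top [6.171725e+02 9.505420e+01 4.487000e-01] rms px 2.6394550579440117
[[-0.1, 0.7], [0.7, -0.1], [1.7, 0.0], [-0.7, 1.1], [6.5, -2.5], [-4.1, 2.3], [5.1, -2.1], [-5.3, 1.5], [-0.5, -0.4], [-0.4, -1.3]]
scene [6.101472e+02 1.008463e+02 4.508000e-01] rms px 1.457610205178502
[[0.3, 1.6], [-0.1, 1.1], [-0.8, 0.2], [-0.5, -1.6], [1.2, -2.8], [0.0, -3.0]]
both [6.162093e+02 9.832910e+01 4.484000e-01] rms px 2.3763104618790356
[[-1.0, 0.9], [-0.3, 0.1], [0.7, 0.3], [-1.7, 1.3], [5.5, -2.3], [-5.1, 2.6], [4.1, -1.9], [-6.3, 1.8], [-1.5, -0.1], [-1.3, -1.0], [0.1, 3.7], [-1.1, 3.6], [-1.6, 1.5], [-0.8, -0.3], [0.8, -1.2], [-0.7, -1.3]]
```

Candidates for "the cover":
- Lime cover seated on the extractor, top view (262,183).
- Larger lime cover loose on the bench, top view (182,280).
- Purple cover, top view (348,160).

I choose the seated lime one. It is the smaller of the two lime covers and sits by the red tab, and the crop confirms this. Next I lift, close the fingers and align the yaw.

>>> arm_command([
  [0,0,-0.6,0,0,0,1],
  [0,0,-0.6,0,0,0,1],
  [0,0,-0.6,0,0,0,1],
  [0,0,-0.6,0,0,0,1],
  [0,0,-0.4,0,0,-0.14,1],
  [0,0,0,0,0,0,1],
], newtons=20)

```text
time_s: 0.65
eef_pos: [240.2, -605.2, 367.7]
ee_rot: [3.055, 0.702, 0.002]
contact_force: [-0.3, -0.7, 0.5]
grip_width: 54.8
```

>>> arm_command([
  [0.6,-0.365,0,0,0,0,1],
  [0.6,-0.365,0,0,0,0,1],
  [0.6,-0.365,0,0,0,0,1],
  [0.6,-0.365,0,0,0,0,1],
  [0.6,-0.365,0,0,0,0,1],
  [0.6,-0.365,0,0,0,0,1],
  [0.6,-0.365,0,0,0,0,1],
  [0.6,-0.365,0,0,0,0,1],
  [0.6,-0.365,0,0,0,0,1],
  [0.6,-0.365,0,0,0,0,1],
])

```text
time_s: 1.48
eef_pos: [431.6, -308.0, 361.9]
ee_rot: [-3.063, -0.697, 0.001]
contact_force: [0.1, -0.4, 0.9]
grip_width: 0.8
```

>>> arm_command([
  [0.38,-0.57,0,0,0,0,1],
  [0.38,-0.57,0,0,0,0,1],
  [0.38,-0.57,0,0,0,0,1],
  [0.38,-0.57,0,0,0,0,1],
  [0.36,-0.57,0,0,0,0,1],
  [0.34,-0.57,0,0,0,0,1],
  [0.32,-0.57,0,0,0,0,1],
  [0.3,-0.57,0,0,0,0,1],
  [0.3,-0.57,0,0,0,0,1],
  [0.28,-0.57,0,0,0,0,1],
])

```text
time_s: 2.32
eef_pos: [461.4, 22.8, 361.9]
ee_rot: [-3.063, -0.697, 0.001]
contact_force: [0.9, 0.2, -0.1]
grip_width: 0.4
```

```bash
python3 - <<'E'
from h import *
s=snap('wrist','wrist1'); st=manip.state(); print(st['time_s'],st['eef_pos'],st['ee_rot'],st['contact_force'],st['qpos'])
print(np.round(s['T'],3))
E
```

```text
2.3667 [461.10184949  29.88610607 362.25328501] [-3.05869676e+00 -7.08033536e-01 -7.18781418e-04] [-1.56821049  5.54433504 -0.20893595] [ 0.43716883 -0.0731484  -0.55067983  1.63236274 -0.04030717  1.57137136
 -1.22819485]
[[ 4.34000e-01  8.68000e-01  2.43000e-01  5.27016e+02]
 [-9.01000e-01  4.17000e-01  1.17000e-01  5.49800e+01]
 [ 0.00000e+00 -2.70000e-01  9.63000e-01  5.24254e+02]
 [ 0.00000e+00  0.00000e+00  0.00000e+00  1.00000e+00]]
```

View pics/wrist1.png

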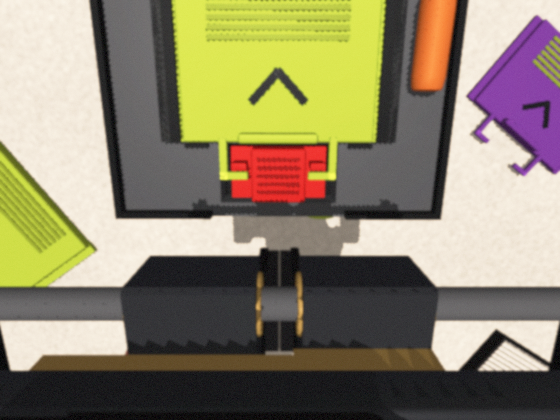

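The wrist picture shows the red tab at (278,173), the hooks at (233,176) and (322,176), and the rib edge of the lime cover at (278,138). I take a settled picture and measure it.

```bash
python3 - <<'E'
from h import *
s=snap('wrist','wrist2'); st=manip.state(); print(st['time_s'],st['eef_pos'],st['ee_rot'],st['contact_force'],st['joint_velocities'].round(3))
print(np.round(s['T'],3))
im=cv2.cvtColor(s['image'],cv2.COLOR_RGB2BGR)
c=im[100:235,100:460]; cv2.imwrite('pics/w2crop.png',cv2.resize(c,(792,297),interpolation=cv2.INTER_CUBIC))
c=im[115:215,195:360]; cv2.imwrite('pics/w2crop2.png',cv2.resize(c,None,fx=4.8,fy=4.8,interpolation=cv2.INTER_CUBIC))
E
```

```text
2.4167 [461.28336239  26.90367376 362.27777206] [-3.05943259e+00 -7.08952964e-01 -2.45513512e-04] [-0.15993187 -0.27321218  1.12387708] [0.038 0.007 0.084 0.002 0.037 0.007 0.077]
[[ 4.41000e-01  8.65000e-01  2.42000e-01  5.26307e+02]
 [-8.98000e-01  4.25000e-01  1.17000e-01  6.22500e+01]
 [-1.00000e-03 -2.69000e-01  9.63000e-01  5.24699e+02]
 [ 0.00000e+00  0.00000e+00  0.00000e+00  1.00000e+00]]
```

View pics/w2crop.png

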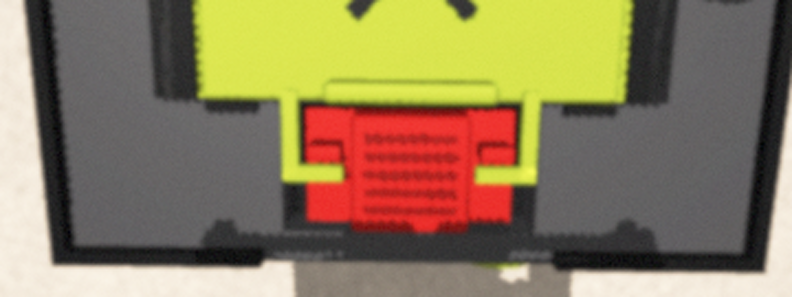

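View pics/w2crop2.png

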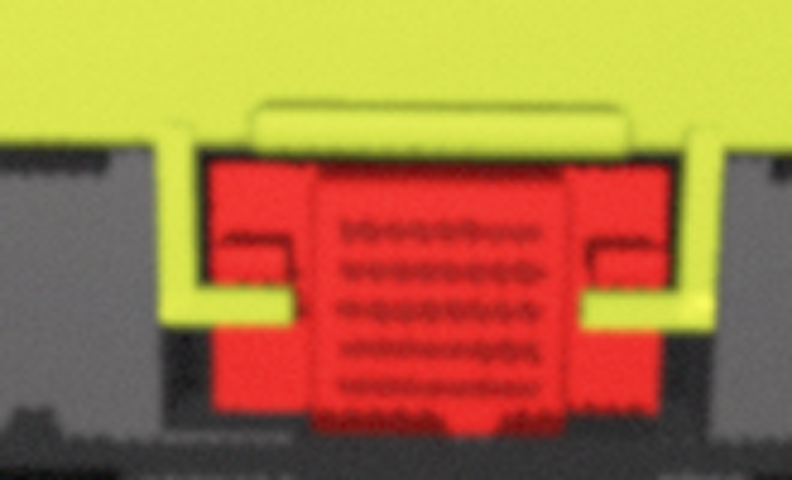

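```bash
cat > fit2.py <<'E'
from h import *
from scipy.optimize import least_squares
w=load('wrist2')
def wc(U,V): return (195+(U+.5)/4.8-.5,115+(V+.5)/4.8-.5)
def wb(U,V): return (100+(U+.5)/2.2-.5,100+(V+.5)/2.2-.5)
pad=[((-132,23,216),wc(313,178)),((-132,-23,216),wc(567,178)),((-178,23,216),wc(311,432)),((-178,-23,216),wc(566,432))]
cor=[((-195,145,205),wb(55,264)),((-195,-145,205),wb(764,270))]
cov=[((-127,32,226),wc(250,157)),((-127,-32,226),wc(632,157)),((-158,49,215),wc(158,326)),((-158,-49,215),wc(716,331)),((-158,26,215),wc(297,324)),((-158,-26,215),wc(580,329))]
def res(p,data,cam):
    c,sn=np.cos(p[2]),np.sin(p[2]); r=[]
    for (x,y,z),(u,v) in data:
        q=proj(cam,(p[0]+c*x-sn*y,p[1]+sn*x+c*y,z)); r+= [q[0]-u,q[1]-v]
    return np.array(r)
for nm,d in [('pad',pad),('cover',cov),('pad+cover',pad+cov),('all',pad+cov+cor)]:
    f=lambda p:res(p,d,w)
    o=least_squares(f,[615,97,0.449],x_scale=[100,100,1])
    print(nm,np.round(o.x,4),'rms px',np.sqrt(np.mean(f(o.x)**2))); print(np.round(f(o.x).reshape(-1,2),1).tolist())
    c,sn=np.cos(o.x[2]),np.sin(o.x[2]); print(' tab world',o.x[0]-155*c,o.x[1]-155*sn)
st=manip.state(); y=2*np.arctan2(st['ee_rot'][1],st['ee_rot'][0]); print('tool yaw',(y+np.pi)%(2*np.pi)-np.pi)
E
python3 fit2.py
```

```text
pad [6.169030e+02 1.003242e+02 4.560000e-01] rms px 0.6198138844204953
[[-1.2, -0.3], [1.2, -0.3], [0.0, 0.3], [0.0, 0.3]]
 tab world 477.7431850784569 32.06339186376809
cover [6.166685e+02 9.918160e+01 4.487000e-01] rms px 0.5563211853317466
[[-0.0, -0.2], [0.1, 0.4], [0.9, -0.2], [-0.7, -0.4], [-1.1, 0.4], [0.8, -0.1]]
 tab world 477.01380848220424 31.93912128801844
pad+cover [6.167955e+02 9.955610e+01 4.511000e-01] rms px 0.6631437302336306
[[-1.2, 0.1], [1.1, 0.4], [-0.2, 0.7], [-0.3, 0.9], [0.0, -0.5], [0.1, -0.0], [1.0, -0.4], [-0.5, -0.8], [-1.0, 0.2], [0.9, -0.5]]
 tab world 477.3025466214881 31.978576924791113
all [6.168606e+02 9.928950e+01 4.499000e-01] rms px 0.7714295399505907
[[-1.0, 0.1], [1.3, 0.5], [-0.2, 0.7], [-0.2, 1.0], [0.1, -0.4], [0.3, 0.1], [1.1, -0.4], [-0.4, -0.7], [-0.9, 0.2], [1.0, -0.4], [0.8, -0.2], [-1.9, -0.9]]
 tab world 477.28646793518215 31.879926418220123
tool yaw 0.4554158921230185
```

>>> arm_command([
  [0.06,0,0.3,0,0,0,1],
  [0.06,0,0.45,0,0,0,1],
  [0.06,0,0.5,0,0,0,1],
  [0.06,0,0.5,0,0,0,1],
  [0.06,0,0.4,0,0,0,1],
  [0.06,0,0.2,0,0,0,1],
  [0,0,0.05,0,0,0,1],
  [0,0,0,0,0,0,1],
  [0,0,0,0,0,0,1],
])

```text
time_s: 3.17
eef_pos: [478.6, 28.8, 243.5]
ee_rot: [3.063, 0.697, 0.002]
contact_force: [1.4, 0.2, 0.6]
grip_width: 0.3
```

```bash
cat >> h.py <<'E'
EX=np.array([616.8,99.4]); TH=0.450
def rep():
    st=manip.state(); p=st['eef_pos']; y=2*np.arctan2(st['ee_rot'][1],st['ee_rot'][0]); y=(y+np.pi)%(2*np.pi)-np.pi
    c,s=np.cos(TH),np.sin(TH); d=p[:2]-EX
    print('t %.2f'%st['time_s'],'ext x %.1f y %.1f z %.1f'%(c*d[0]+s*d[1],-s*d[0]+c*d[1],p[2]),'yaw %.4f'%y,'F',st['contact_force'].round(1),'rot',st['ee_rot'].round(3),'w %.1f'%st['grip_width'])
E
python3 - <<'E'
from h import *
rep()
s=snap('wrist','wrist3')
im=cv2.cvtColor(s['image'],cv2.COLOR_RGB2BGR)
cv2.imwrite('pics/w3.png',im)
rep()
E
```

```text
t 3.17 ext x -155.2 y -3.4 z 243.5 yaw 0.4475 F [1.4 0.2 0.6] rot [3.063e+00 6.970e-01 2.000e-03] w 0.3
t 3.22 ext x -155.0 y -3.4 z 243.8 yaw 0.4475 F [-0.  -0.3 -0.2] rot [3.063e+00 6.970e-01 3.000e-03] w 0.5
```

View pics/w3.png

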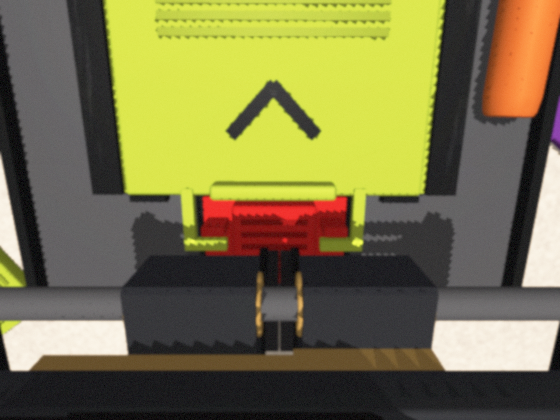

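The wrist view shows the fingers at column 280 and the rib centre at column 273. So the tool sits about 3.6 mm to the -y side, which agrees with the pose sum. I correct that and descend to just above the pad.

>>> arm_command([
  [0.06,-0.07,0.15,0,0,0,1],
  [0,0,0.2,0,0,0,1],
  [0,0,0.1,0,0,0,1],
  [0,0,0,0,0,0,1],
  [0,0,0,0,0,0,1],
])

```text
time_s: 3.63
eef_pos: [479.0, 33.4, 219.6]
ee_rot: [-3.063, -0.698, 0.002]
contact_force: [-0.7, 0.2, 0.3]
grip_width: 0.2
```

```bash
python3 - <<'E'
from h import *
rep()
s=snap('scene','scene3')
im=cv2.cvtColor(s['image'],cv2.COLOR_RGB2BGR)
c=im[140:290,220:420]; cv2.imwrite('pics/s3.png',cv2.convertScaleAbs(cv2.resize(c,None,fx=4,fy=4,interpolation=cv2.INTER_CUBIC),alpha=1.5))
rep()
E
```

```text
t 3.63 ext x -152.8 y 0.5 z 219.6 yaw 0.4478 F [-0.7  0.2  0.3] rot [-3.063e+00 -6.980e-01  2.000e-03] w 0.2
t 3.68 ext x -152.6 y 0.4 z 220.0 yaw 0.4477 F [0.2 0.9 0.4] rot [-3.063 -0.697  0.   ] w 0.4
```

View pics/s3.png

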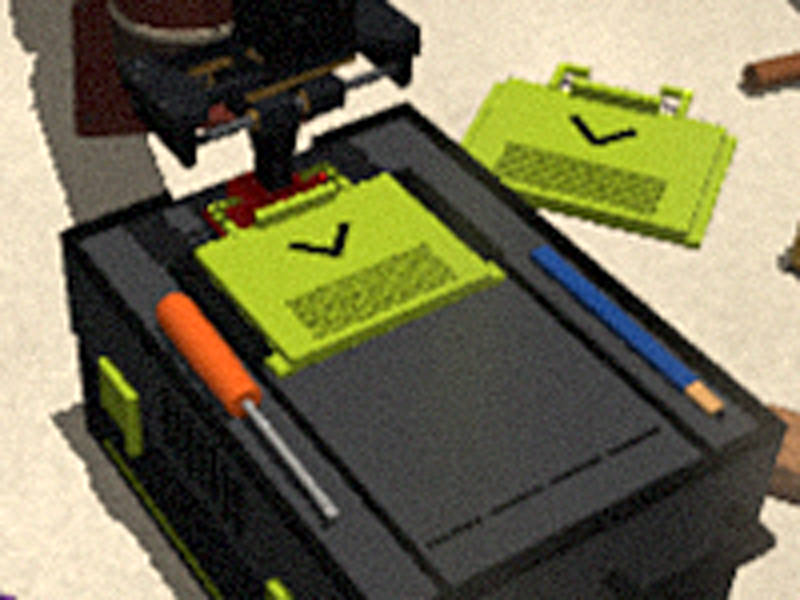

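The scene crop shows the closed tips just above the red pad at about (270,178), between the hooks, with nothing touched yet. I press down slowly.

>>> arm_command([
  [0,0,0.04,0,0,0,1],
  [0,0,0.04,0,0,0,1],
  [0,0,0.04,0,0,0,1],
  [0,0,0.04,0,0,0,1],
  [0,0,0.04,0,0,0,1],
  [0,0,0.04,0,0,0,1],
  [0,0,0.04,0,0,0,1],
  [0,0,0,0,0,0,1],
  [0,0,0,0,0,0,1],
])

```text
time_s: 4.43
eef_pos: [479.6, 33.4, 206.3]
ee_rot: [3.063, 0.697, 0.001]
contact_force: [1.3, -0.0, 5.2]
grip_width: 0.4
```

```bash
python3 - <<'E'
from h import *
rep()
s=snap('wrist','wrist4')
im=cv2.cvtColor(s['image'],cv2.COLOR_RGB2BGR)
cv2.imwrite('pics/w4.png',im)
rep()
E
```

```text
t 4.43 ext x -152.3 y 0.3 z 206.3 yaw 0.4477 F [ 1.3 -0.   5.2] rot [3.063e+00 6.970e-01 1.000e-03] w 0.4
t 4.48 ext x -152.3 y 0.3 z 206.3 yaw 0.4477 F [ 1.4 -0.2  4.8] rot [3.063e+00 6.970e-01 1.000e-03] w 0.8
```

View pics/w4.png

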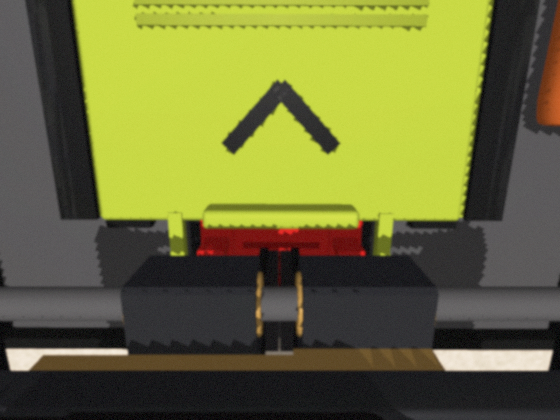

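The pad is down about 10 mm: z is 206.3 and Fz about 5 N, which matches the spring. Keeping it pressed, I now slide towards +x onto the push face.

>>> arm_command([
  [0,0,0.02,0,0,0,1],
  [0.03,0,0,0,0,0,1],
  [0.05,0,0,0,0,0,1],
  [0.05,0,0,0,0,0,1],
  [0.05,0,0,0,0,0,1],
  [0.05,0,0,0,0,0,1],
  [0.04,0,0,0,0,0,1],
  [0.03,0,0,0,0,0,1],
  [0.03,0,0,0,0,0,1],
  [0.03,0,0,0,0,0,1],
])

```text
time_s: 5.32
eef_pos: [494.4, 40.6, 204.8]
ee_rot: [3.063, 0.697, -0.005]
contact_force: [-6.4, -2.4, 6.7]
grip_width: 0.3
```

```bash
python3 - <<'E'
from h import *
rep()
s=snap('wrist','wrist5')
im=cv2.cvtColor(s['image'],cv2.COLOR_RGB2BGR)
cv2.imwrite('pics/w5.png',im)
rep()
E
```

```text
t 5.32 ext x -135.8 y 0.3 z 204.8 yaw 0.4473 F [-6.4 -2.4  6.7] rot [ 3.063  0.697 -0.005] w 0.3
t 5.37 ext x -135.6 y 0.3 z 204.7 yaw 0.4474 F [-3.7 -2.   5.8] rot [ 3.063  0.697 -0.005] w 0.6
```

View pics/w5.png

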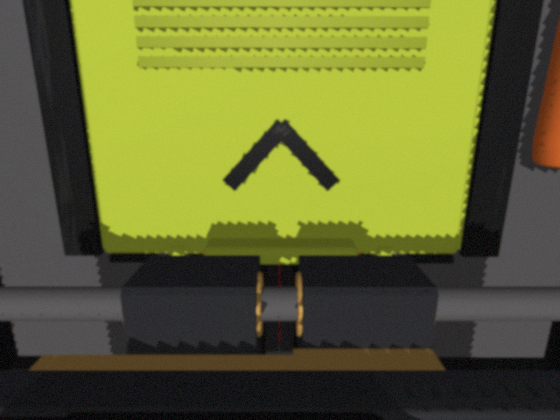

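>>> arm_command([
  [0.03,0,0,0,0,0,1],
  [0.03,0,0,0,0,0,1],
  [0.03,0,0,0,0,0,1],
  [0.03,0,0,0,0,0,1],
])

```text
time_s: 5.7
eef_pos: [499.8, 43.1, 204.7]
ee_rot: [3.063, 0.697, -0.005]
contact_force: [-5.3, -2.4, 7.2]
grip_width: 0.5
```

```bash
python3 - <<'E'
from h import *
rep()
s=snap('scene','scene5')
im=cv2.cvtColor(s['image'],cv2.COLOR_RGB2BGR)
c=im[140:290,220:420]; cv2.imwrite('pics/s5.png',cv2.convertScaleAbs(cv2.resize(c,None,fx=4,fy=4,interpolation=cv2.INTER_CUBIC),alpha=1.5))
rep()
E
```

```text
t 5.70 ext x -129.9 y 0.2 z 204.7 yaw 0.4472 F [-5.3 -2.4  7.2] rot [ 3.063  0.697 -0.005] w 0.5
t 5.75 ext x -129.7 y 0.2 z 204.7 yaw 0.4473 F [-4.7 -3.   6.3] rot [ 3.063  0.697 -0.005] w 0.5
```

View pics/s5.png

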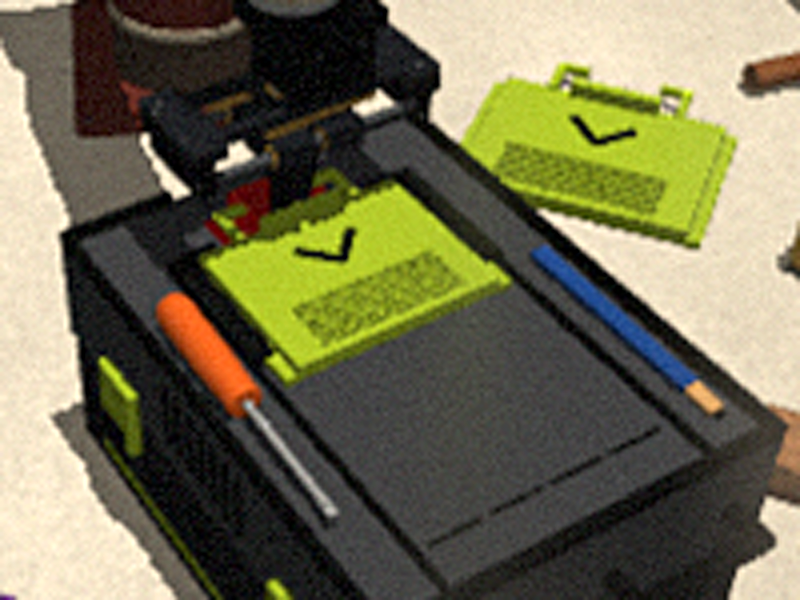

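The far cover corner moved from (505,272) to (511,283), so the cover is sliding free. Contact force is low, around 6 N. I keep pushing.

>>> arm_command([
  [0.04,0,0,0,0,0,1],
  [0.05,0,0,0,0,0,1],
  [0.05,0,0,0,0,0,1],
  [0.05,0,0,0,0,0,1],
  [0.05,0,0,0,0,0,1],
  [0.06,0,0,0,0,0,1],
  [0.06,0,0,0,0,0,1],
  [0.06,0,0,0,0,0,1],
  [0.06,0,0,0,0,0,1],
  [0.06,0,0,0,0,0,1],
])

```text
time_s: 6.58
eef_pos: [525.5, 55.8, 204.8]
ee_rot: [-3.063, -0.698, 0.0]
contact_force: [-1.1, -0.6, -0.4]
grip_width: 0.6
```

```bash
python3 - <<'E'
from h import *
rep()
s=snap('scene','scene6')
im=cv2.cvtColor(s['image'],cv2.COLOR_RGB2BGR)
c=im[140:290,220:420]; cv2.imwrite('pics/s6.png',cv2.convertScaleAbs(cv2.resize(c,None,fx=4,fy=4,interpolation=cv2.INTER_CUBIC),alpha=1.5))
rep()
E
```

```text
t 6.58 ext x -101.2 y 0.4 z 204.8 yaw 0.4479 F [-1.1 -0.6 -0.4] rot [-3.063 -0.698  0.   ] w 0.6
t 6.63 ext x -100.7 y 0.5 z 204.9 yaw 0.4481 F [ 0.6 -0.3 -0.4] rot [-3.063 -0.698 -0.   ] w 0.5
```

View pics/s6.png

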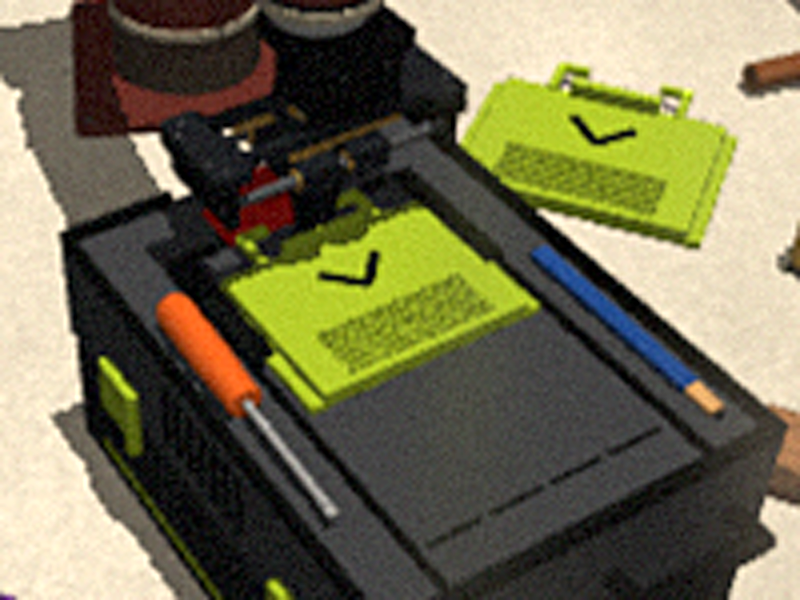

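>>> arm_command([
  [0.07,0,0,0,0,0,1],
  [0.07,0,0,0,0,0,1],
  [0.07,0,0,0,0,0,1],
  [0.07,0,0,0,0,0,1],
  [0.07,0,0,0,0,0,1],
  [0.07,0,0,0,0,0,1],
  [0.07,0,0,0,0,0,1],
  [0.07,0,0,0,0,0,1],
  [0.07,0,0,0,0,0,1],
  [0.07,0,0,0,0,0,1],
])

```text
time_s: 7.47
eef_pos: [557.2, 70.8, 205.1]
ee_rot: [-3.063, -0.697, 0.0]
contact_force: [-0.7, 0.4, -0.0]
grip_width: 0.7
```

```bash
python3 - <<'E'
from h import *
rep()
s=snap('scene','scene7')
im=cv2.cvtColor(s['image'],cv2.COLOR_RGB2BGR)
c=im[140:290,220:420]; cv2.imwrite('pics/s7.png',cv2.convertScaleAbs(cv2.resize(c,None,fx=4,fy=4,interpolation=cv2.INTER_CUBIC),alpha=1.5))
rep()
E
```

```text
t 7.47 ext x -66.1 y 0.2 z 205.1 yaw 0.4477 F [-0.7  0.4 -0. ] rot [-3.063 -0.697  0.   ] w 0.7
t 7.52 ext x -65.6 y 0.3 z 205.1 yaw 0.4479 F [-0.3 -0.4 -0.2] rot [-3.063e+00 -6.980e-01 -1.000e-03] w 0.5
```

View pics/s7.png

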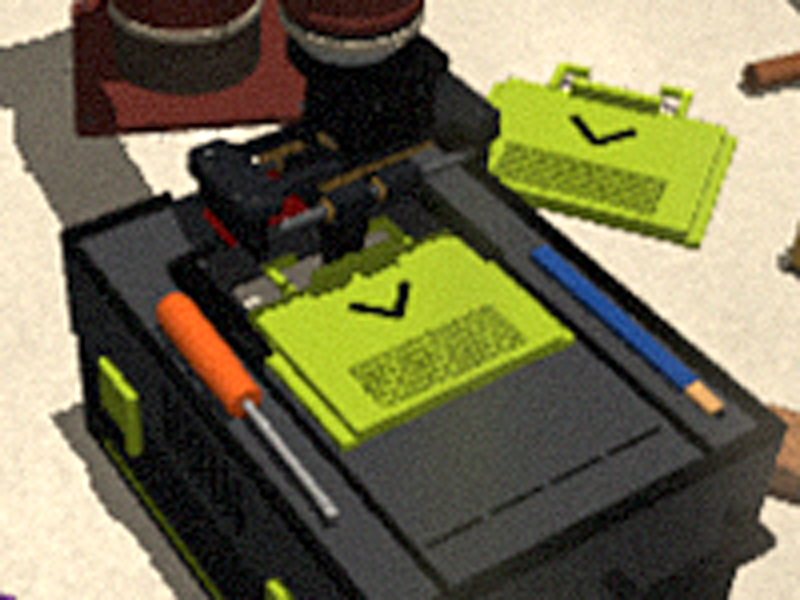

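>>> arm_command([
  [0.07,0,0,0,0,0,1],
  [0.07,0,0,0,0,0,1],
  [0.07,0,0,0,0,0,1],
  [0.07,0,0,0,0,0,1],
  [0.07,0,0,0,0,0,1],
  [0.07,0,0,0,0,0,1],
  [0.07,0,0,0,0,0,1],
  [0.07,0,0,0,0,0,1],
  [0.07,0,0,0,0,0,1],
  [0.07,0,0,0,0,0,1],
])

```text
time_s: 8.35
eef_pos: [588.7, 86.0, 205.1]
ee_rot: [3.063, 0.698, -0.0]
contact_force: [-2.0, -0.8, 1.4]
grip_width: 0.5
```

```bash
python3 - <<'E'
from h import *
rep()
s=snap('scene','scene8')
im=cv2.cvtColor(s['image'],cv2.COLOR_RGB2BGR)
c=im[140:290,220:420]; cv2.imwrite('pics/s8.png',cv2.convertScaleAbs(cv2.resize(c,None,fx=4,fy=4,interpolation=cv2.INTER_CUBIC),alpha=1.5))
rep()
E
```

```text
t 8.35 ext x -31.2 y 0.1 z 205.1 yaw 0.4478 F [-2.  -0.8  1.4] rot [ 3.063  0.698 -0.   ] w 0.5
t 8.40 ext x -30.6 y 0.2 z 205.1 yaw 0.4479 F [-0.3 -0.5  0. ] rot [-3.063e+00 -6.980e-01 -1.000e-03] w 0.2
```

View pics/s8.png

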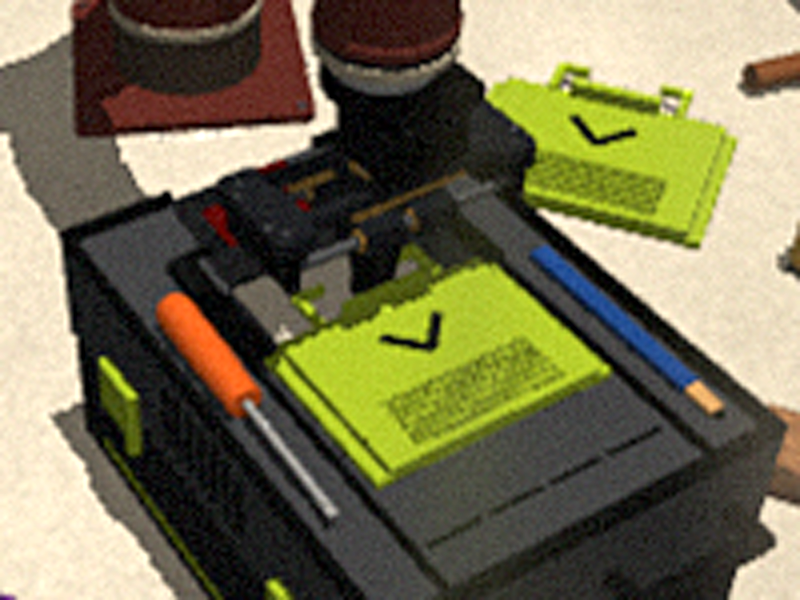

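>>> arm_command([
  [0.06,0,0,0,0,0,1],
  [0.07,0,0,0,0,0,1],
  [0.07,0,0,0,0,0,1],
  [0.07,0,0,0,0,0,1],
  [0.07,0,0,0,0,0,1],
  [0.07,0,0,0,0,0,1],
  [0.07,0,0,0,0,0,1],
  [0.07,0,0,0,0,0,1],
  [0.06,0,0,0,0,0,1],
  [0.05,0,0,0,0,0,1],
])

```text
time_s: 9.23
eef_pos: [618.4, 100.3, 205.0]
ee_rot: [-3.063, -0.698, 0.0]
contact_force: [-1.6, -1.1, 0.6]
grip_width: 0.6
```

>>> arm_command([
  [0.05,0,0,0,0,0,1],
  [0.05,0,0,0,0,0,1],
  [0.05,0,0,0,0,0,1],
  [0.04,0,0,0,0,0,1],
  [0.03,0,0,0,0,0,1],
  [0.02,0,0,0,0,0,1],
  [0,0,0,0,0,0,1],
  [0,0,0,0,0,0,1],
])

```text
time_s: 9.9
eef_pos: [629.2, 105.5, 205.0]
ee_rot: [-3.063, -0.698, -0.001]
contact_force: [0.8, 0.8, 0.9]
grip_width: -0.1
```

```bash
python3 - <<'E'
from h import *
rep()
s=snap('scene','scene9')
im=cv2.cvtColor(s['image'],cv2.COLOR_RGB2BGR)
c=im[140:290,220:420]; cv2.imwrite('pics/s9.png',cv2.convertScaleAbs(cv2.resize(c,None,fx=4,fy=4,interpolation=cv2.INTER_CUBIC),alpha=1.5))
rep()
E
```

```text
t 9.90 ext x 13.8 y 0.1 z 205.0 yaw 0.4479 F [0.8 0.8 0.9] rot [-3.063e+00 -6.980e-01 -1.000e-03] w -0.1
t 9.95 ext x 13.7 y 0.1 z 205.1 yaw 0.4478 F [0.5 0.3 0.6] rot [-3.063e+00 -6.980e-01 -1.000e-03] w 0.4
```

View pics/s9.png

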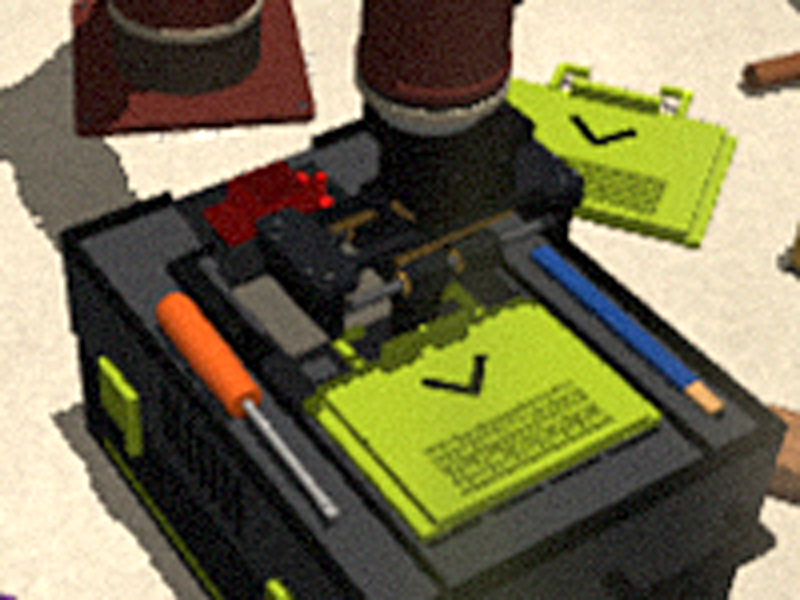

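```bash
python3 - <<'E'
from h import *
s=load('scene9'); c,sn=np.cos(TH),np.sin(TH)
def e2p(x,y,z):
    q=proj(s,(EX[0]+c*x-sn*y,EX[1]+sn*x+c*y,z)); return ((q[0]-220)*4,(q[1]-140)*4)
for cx in (80,85,90):
    print(cx,[np.round(e2p(cx+62,y,z)) .tolist() for y in(88,-88) for z in (200,214)],'hook',[np.round(e2p(cx-93,y,215)).tolist() for y in (49,-49)])
print('opening edge',[np.round(e2p(-17,y,200)).tolist() for y in (70,-70)], 'deck corners',[np.round(e2p(x,y,205)).tolist() for x in(195,-195) for y in(145,-145)])
E
```

```text
80 [[651.0, 414.0], [654.0, 398.0], [415.0, 535.0], [416.0, 519.0]] hook [[447.0, 275.0], [322.0, 330.0]]
85 [[656.0, 420.0], [660.0, 403.0], [420.0, 541.0], [422.0, 525.0]] hook [[451.0, 279.0], [326.0, 334.0]]
90 [[662.0, 425.0], [666.0, 409.0], [425.0, 547.0], [427.0, 531.0]] hook [[456.0, 284.0], [330.0, 339.0]]
opening edge [[467.0, 277.0], [290.0, 355.0]] deck corners [[785.0, 427.0], [387.0, 640.0], [403.0, 104.0], [57.0, 236.0]]
```

The far cover corners in the picture, (660,412) and (432,538), match a cover origin of about 85 to 87. The pose sum also gives 85.2. I back off the face between the hooks and lift straight up.

>>> arm_command([
  [-0.06,0,0,0,0,0,1],
  [-0.08,0,0,0,0,0,1],
  [-0.08,0,0,0,0,0,1],
  [0,0,0,0,0,0,1],
  [0,0,-0.1,0,0,0,1],
  [0,0,-0.3,0,0,0,1],
  [0,0,-0.6,0,0,0,1],
  [0,0,-0.6,0,0,0,1],
  [0,0,-0.6,0,0,0,1],
  [0,0,-0.5,0,0,0,1],
])

```text
time_s: 10.78
eef_pos: [619.1, 100.7, 343.0]
ee_rot: [3.063, 0.698, 0.003]
contact_force: [0.8, -0.1, -0.7]
grip_width: 0.8
```

>>> arm_command([
  [0,0,-0.4,0,0,0,1],
  [0,0,-0.2,0,0,0,1],
  [0,0,0,0,0,0,1],
  [0,0,0,0,0,0,1],
])

```text
time_s: 11.12
eef_pos: [619.1, 100.7, 369.6]
ee_rot: [-3.063, -0.698, 0.0]
contact_force: [0.3, 0.1, -0.5]
grip_width: 0.5
```

```bash
python3 - <<'E'
from h import *
rep()
s=snap('wrist','wrist10'); s=snap('scene','scene10')
im=cv2.cvtColor(s['image'],cv2.COLOR_RGB2BGR)
c=im[140:290,220:420]; cv2.imwrite('pics/s10.png',cv2.convertScaleAbs(cv2.resize(c,None,fx=4,fy=4,interpolation=cv2.INTER_CUBIC),alpha=1.5))
rep()
E
```

```text
t 11.12 ext x 2.6 y 0.1 z 369.6 yaw 0.4479 F [ 0.3  0.1 -0.5] rot [-3.063 -0.698  0.   ] w 0.5
t 11.22 ext x 2.1 y -0.0 z 368.3 yaw 0.4478 F [ 0.3  0.2 -0.3] rot [-3.063 -0.698  0.004] w 0.5
```

View pics/wrist10.png

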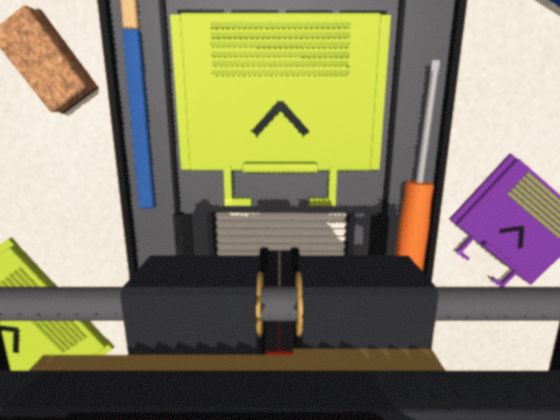

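View pics/s10.png

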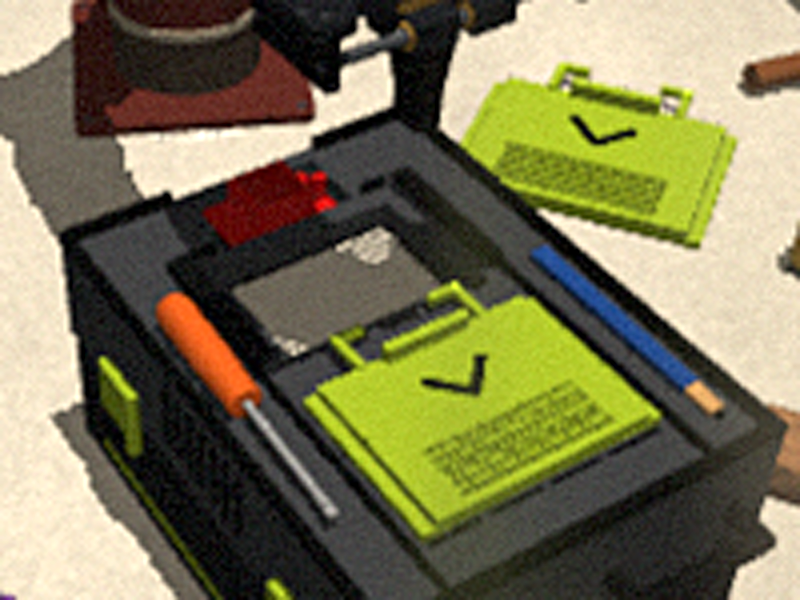

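The pictures show the cover flat beyond the opening and square to it, with hook ends at wrist rows of about 205 and the opening edge at about 210. The tab is up again and the pencil and screwdriver are in place. I measure the hook clearance and the cover pose numerically.

```bash
python3 - <<'E'
from h import *
s=load('wrist10'); im=cv2.cvtColor(s['image'],cv2.COLOR_RGB2BGR)
c=im[150:240,180:380]; cv2.imwrite('pics/w10c.png',cv2.resize(c,None,fx=4,fy=4,interpolation=cv2.INTER_CUBIC))
E
```

```text
(no output)
```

View pics/w10c.png

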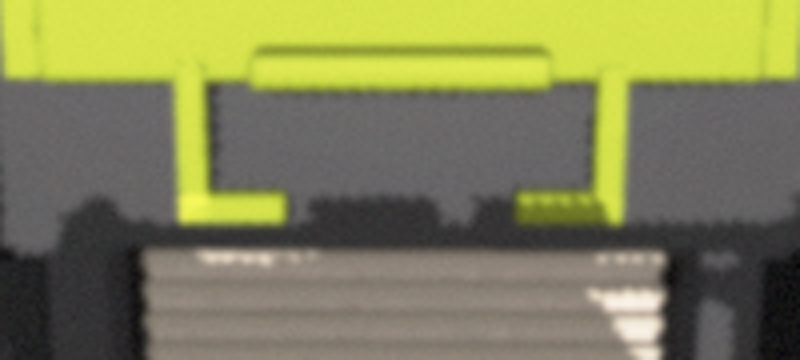

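```bash
python3 - <<'E'
from h import *
from scipy.optimize import least_squares
s=load('wrist10')
def wc(U,V): return (180+(U+.5)/4-.5,150+(V+.5)/4-.5)
cov=[((-62,32,26),wc(250,90)),((-62,-32,26),wc(552,90)),((-93,49,15),wc(178,225)),((-93,-49,15),wc(626,225)),((-93,26,15),wc(288,224)),((-93,-26,15),wc(515,224)),
 ((-62,88,14),wc(3,80)),((-62,-88,14),wc(800,80)),((62,88,14),(171.5,13)),((62,-88,14),(390.5,14))]
def f(p):
    c,sn=np.cos(p[2]),np.sin(p[2]); r=[]
    for (x,y,z),(u,v) in cov:
        q=proj(s,(p[0]+c*x-sn*y,p[1]+sn*x+c*y,200+z)); r+=[q[0]-u,q[1]-v]
    return np.array(r)
o=least_squares(f,[690,135,.45],x_scale=[100,100,1]); p=o.x
d=p[:2]-EX;c,sn=np.cos(TH),np.sin(TH)
print('cover ext x %.1f y %.1f dyaw %.4f'%(c*d[0]+sn*d[1],-sn*d[0]+c*d[1],p[2]-TH),'rms',np.sqrt(np.mean(f(p)**2)).round(2)); print(f(p).reshape(-1,2).round(1).tolist())
# opening near edge
for U in (200,400,600):
  for V in (228,248):
    q=pix2plane(s,*wc(U,V),200)[:2]-EX; print('edge at deck',U,V,(c*q+[0,0])[0]*1+sn*q[1])
E
```

```text
cover ext x 85.7 y -0.8 dyaw -0.0041 rms 1.39
[[-0.1, 0.8], [0.7, 1.0], [0.8, -0.6], [-1.1, -0.2], [-0.8, -0.2], [0.8, -0.1], [-1.4, 0.8], [1.6, 1.4], [-3.7, -0.8], [3.2, -0.9]]
edge at deck 200 228 -12.310336437265217
edge at deck 200 248 -17.152479788877788
edge at deck 400 228 -12.356702234499823
edge at deck 400 248 -17.199375179629776
edge at deck 600 228 -12.403074774456806
edge at deck 600 248 -17.246277416037948
```

The cover is at extractor x 85.7, y -0.8 and level. The hook end at -7 is 10 mm past the opening edge, which I measured at -17. I raise the hand a little more and compare everything else with the first pictures.

>>> arm_command([
  [0,0,-0.3,0,0,0,1],
  [0,0,-0.3,0,0,0,1],
  [0,0,-0.1,0,0,0,1],
  [0,0,0,0,0,0,1],
  [0,0,0,0,0,0,1],
  [0,0,0,0,0,0,1],
])

```text
time_s: 11.72
eef_pos: [618.8, 100.4, 403.6]
ee_rot: [-3.063, -0.698, 0.003]
contact_force: [-0.3, -1.1, -0.3]
grip_width: 0.3
```

```bash
python3 - <<'E'
from h import *
rep()
a=load('scene0')['image'].astype(int); b=snap('scene','scene11')['image'].astype(int)
d=np.abs(cv2.GaussianBlur(a.astype(np.float32),(0,0),1.2)-cv2.GaussianBlur(b.astype(np.float32),(0,0),1.2)).max(2)
cv2.imwrite('pics/diff.png',np.hstack([np.clip(d*4,0,255).astype(np.uint8)]))
s=snap('top','top11'); rep()
E
```

```text
t 11.72 ext x 2.2 y -0.0 z 403.6 yaw 0.4478 F [-0.3 -1.1 -0.3] rot [-3.063e+00 -6.980e-01  3.000e-03] w 0.3
t 11.82 ext x 2.2 y 0.0 z 404.0 yaw 0.4478 F [ 0.6 -0.2 -0.1] rot [-3.063e+00 -6.970e-01  2.000e-03] w 0.2
```

View pics/diff.png

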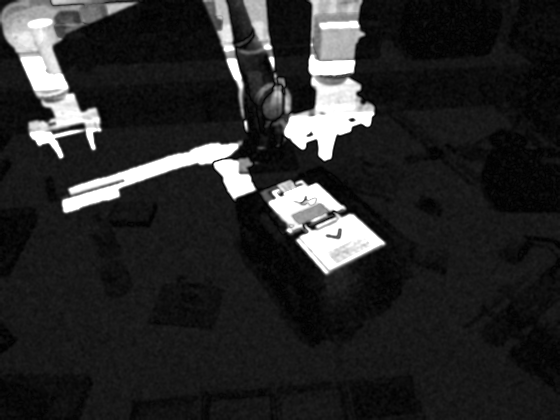

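View pics/scene11.png

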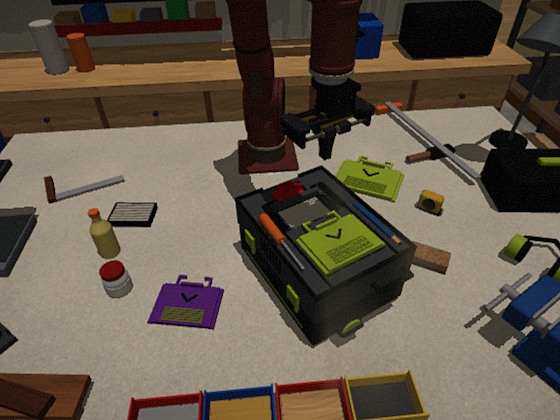

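The difference picture shows changes only at the arm and its shadow, the cover and opening at (325,225), and the tab's shading at (288,190). Everything else is where it was. The hand is free, with forces near zero. I hand the job in.

```bash
python3 - <<'E'
from h import *
print(manip.job_done()); rep()
E
```

```text
the job is handed in; nothing more can be done
None
the job is handed in; nothing more can be done
```

The filter cover is off its seat and lying flat on the extractor's deck. I handed the job in at about 11.8 s on the robot's clock.

**What I did:** With closed fingertips I pressed the red tab down about 10–11 mm, with a reading of about 5 N. Keeping it down, I slid onto the push rib and pushed the smaller, seated lime-green cover along +x. I then backed off between the hooks and lifted the hand clear.

**Last checks:**
- **Cover position:** its origin is at extractor x ≈ 85.7, y ≈ −0.8, against a landing point of 85, 0. It is square to the deck within 0.005 rad.
- **Hook clearance:** the hook ends are about 10 mm past the edge of the filter opening.
- **Tab and filter:** the tab has sprung back up. The fingertips stayed about 20 mm above the filter's top.
- **Everything else:** comparing the first and last scene pictures, only the arm, its shadow, the cover and opening, and the tab's shading had changed.
- **Hand:** it is about 200 mm above the deck, with forces near zero.

**Disagreements:**
- **Extractor position:** the first fits differed by up to about 7 mm between the top and scene cameras. I used the closer wrist-camera fit, which agreed with the contact positions.
- **Final cover fit:** the far corners of the cover were off by about 3 pixels.

No check failed.

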